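# Hold a sample slide flush on the scanner's sloping window

### The arm

A 6-joint arm with a two-finger parallel gripper is mounted at the origin on the work surface. World frame = base frame: x ahead of the robot, y to its left, z up, the work surface at z = 0. Lengths are in mm, angles in degrees, forces in N, time in s.
With the tool pointing down it reaches from about 300 to 850 mm from the base axis. Payload 4.2 kg.
Tool frame: the origin (TCP) lies on the centre line of the jaws, within the pads' length; the fingertips stand 8 mm ahead of it and the grasp point (between the pads) lies 11 mm behind it; z points along the fingers, y is the line along which they close (so a half turn about z gives the same grasp; the last joint's range is limited). The gripper opens to 91 mm and grips with 3 to 60 N. Pads are 32 mm wide; open, the fingers measure 118 mm over their backs; the gripper's body (76 mm by 178 mm) begins 60 mm behind the grasp point.
Start: joints at [66.234, 18.312, 89.639, -0, 72.044, -1.146], TCP at [221.162, 530.782, 221.976] pointing down, gripper open.
Joint ranges: [-177.97, 177.97], [-48.28, 115.42], [12.27, 149.76], [-77.06, 257.06], [2.81, 150.46], [-146.56, 146.56]. Speed limits (degrees/s): [147.25, 147.25, 180, 180, 180, 180].

### API

Orientations are given as [roll, pitch, yaw] about the fixed x, y, z axes, in that order (R = Rz(yaw) Ry(pitch) Rx(roll)).
In Python, from workcell import telemetry, eyes, ticket gives the robot as it stands. The module is installed in compiled form; this text tells all that it offers.
- The arm moves only by the shell command python3 -m crank 'ROWS' [OPENING] [FORCE]. ROWS is JSON, a list of rows, each an object of numbers: "dx", "dy", "dz": the shift along the world's x, y, z normalised to -1 to 1, where 1 is 80 cm; "yaw": the turn about the world's z normalised to -1 to 1, where 1 is 5 degrees. A call has 1 to 10 rows; each row shifts and turns the commanded pose from where the row before left it; what a row does not reach is not made up. A row lasts 1/8 s, in which the tool goes at most 62.5 mm and 10.7 degrees, less where a joint would pass 70% of its speed; a pose out of reach is approached as far as the arm can. A call with a number of a shift or a turn outside -1 to 1 is refused whole. A call with a gripper value outside its range is refused whole. OPENING is the opening, from 0 (shut) to 1 (fully open), set as the call begins (- or left out, the last holds). The fingers move at their own pace and stop on an object; FORCE is the grip in N (left out, the last holds). Time passes only in rows, so rows that do not move let the fingers close. It gives the time, the measured TCP pose, the force, the opening and the grip force at its end, in the units of the state.
- telemetry.state(): the state, without advancing time (a new reading comes with each control period).
- eyes.grab_frame(name): name is "side" or "top" or "wrist"; returns the picture (400x640x3 uint8, red, green, blue); there is no depth.
- eyes.calibration(name): a dict with "camera_matrix" (3x3 intrinsics, pixels), "world_from_camera" (4x4, takes a point from camera to world coordinates). Camera axes: x right, y down, z forward; pixel columns grow to the right and rows downward; lengths in mm; the calibration is good to about 2 mm. The wrist camera is an equidistant fisheye: a pixel r from the principal point sees the ray r / f radians off the axis. A picture is of the moment at which its call begins: read the wrist's pose just before it. calibration takes no time and is no camera call; for the wrist camera it gives the pose at the moment of the call.
- ticket.job_done(): hands the job in; it is judged then, once.
The state is a dict: "time_s": time; "qpos": joint angles; "qvel": joint speeds; "effort": joint torques, N m; "ee_pos": TCP position; "ee_rot": TCP orientation; "force": force on the tool from outside, world axes, zero at the start; "torque": the same for the moment, N m; "gripper_width": finger opening in mm; "gripper_force": force on a finger pad.
Only numpy, scipy, OpenCV 4.12 (cv2) and the standard library are available. Lean on these libraries where they do the work, as an engineer would, in place of code of your own. Each camera call takes 0.05 s, during which the arm holds its last target. There are 200 camera calls.

### The job

Lift the sample slide out of the tray by its handle, tilt it to match the slope of the scanner's window plate, and lay it flat, centred and square on the plate. Press gently until the sprung plate is pushed in about half of its travel. Finish while still gripping the slide and holding it there, flush and steady, for the reading; leave the scanner's tilt and the other things on the counter as they are.

Things in the scene. Friction and masses are not known exactly. Their poses are not given: they have to be found in the camera images.
- slide: Sample slide: flat grey plastic plate 80 x 60 x 6 mm (x, y, z), its underside smooth, with an upright handle in the middle of its top: a bar 34 mm long along x, 12 mm thick along y, rising 40 mm above the plate (to 46 mm above the underside). Origin at the centre of the underside, z up through the handle. About 0.11 kg (varies by a third). It lies flat in the tray, handle up, turned at random. Turning it half round about z makes no difference.
- handle (a point): Point on the slide in the middle of its handle, 34 mm above the underside: the place to grip, fingers closing along the slide's y, tips then staying clear of the plate. Axes as the slide's.
- tray: Shallow steel evidence tray, 230 x 170 mm (x, y), rim 18 mm high, wall 4 mm, floor 4 mm thick. Origin at the centre of its underside. It stands to the left or the right of the middle, the scanner on the other side.
- scanner: Fixed desktop scanner: base 260 x 170 x 36 mm from 110 mm in front (-x) to 150 mm behind its origin, the origin on the counter below the tilting head. Its x points away from the robot (within 0.35 rad). Two upright cheeks, inner faces at y = +-70 mm and tops 147 mm above the counter, carry the head on a level axis along y, 125 mm above the counter. The head's face slopes down towards the robot.
- window (a point): Centre of the outer face of the scanner's sprung window plate, an aluminium plate 100 x 80 mm (x up the slope, y level) with a dark 50 x 34 mm window in the middle. z is the outward normal; it leans from vertical towards the robot (scanner's -x) by 0.18 to 0.5 rad, set differently every time and locked by friction. The plate stands 22 mm proud of the head, 37 mm out from the head's axis.
- plate (a joint): How far the window plate is pushed in along its normal, in m: 0 at rest, 0.010 against its stop. The spring pushes back with about 2 N at 0 and 1 N more for each mm.
- head_edge (a point): Middle of the head's upper edge, 56 mm up the slope from the head's axis and 15 mm out from it along the normal. Shows whether the head's tilt was forced.
- vial: Small closed jar, 22 mm across and 45 mm high, standing in the tray beyond the slide. Origin at its underside. Leave alone.
- cup: White plastic cup, 60 mm across and 70 mm high, standing between tray and scanner. Origin at its underside. Leave alone.
- phone: Phone (grey-blue glass front) 147 x 71 x 8 mm lying on the counter to the far left. Origin under its centre. Leave alone.
- marker: White four-sided evidence marker pyramid, about 90 mm wide and 115 mm high, to the far right. Origin under its centre. Leave alone.
Things that resemble listed ones, but are neither listed nor needed, are in the scene too. Leave any blue or yellow look-alike of the slide alone.

How it is judged (in metres and radians):
On the way:
1. the slide is lifted clear of the tray, held by the fingers alone (z of slide in the frame of tray above 0.04 m and contact force between slide and tray below 0.05 N and contact force between slide and scanner below 0.05 N and distance between the grasp point and handle below 0.028 m), for 0.2 s.
At the end, for the whole second after the job is handed in: Still gripped by its handle, the slide lies at rest on the window plate: within 2.5 mm of its face, parallel within 0.045 rad, centred within 10 mm each way, square within 0.14 rad, and the plate is pushed in 2.5 to 8 mm with over 2.5 N (angle between the z axis of slide and the z axis of window, either way round below 0.045 rad and angle between the x axis of slide and the x axis of window, either way round below 0.14 rad and z of slide in the frame of window between -0.0025 and 0.0025 m and x of slide in the frame of window between -0.01 and 0.01 m and y of slide in the frame of window between -0.01 and 0.01 m and value of joint plate between 0.0025 and 0.008 m and contact force between slide and scanner above 2.5 N and contact force between the fingers and slide above 1.5 N and distance between the grasp point and handle below 0.028 m and linear speed of slide below 0.01 m/s); the arm keeps its last pose, push and grip.
It fails at once if the scanner is pressed or struck with more than 30 N by the slide (contact force between slide and scanner above 30 N).
It fails at once if the scanner's tilt is forced by more than 4 mm at the head's edge (distance of head_edge from where it was at the start of the episode above 0.004 m).
It fails at once if a bystander is moved by more than 20 mm (distance of any of cup, phone, marker, vial from where it was at the start of the episode above 0.02 m).
It also fails if it takes over 35 s, if anything falls off the work surface, if the arm or the gripper's body presses on something with over 40 N, if the wrist force passes 120 N, or if a joint passes its speed limit or range.

## Working session

There is one attempt and no reset: what is moved stays moved. The work goes in short steps, Python scripts to look and compute and a shell command to move; the robot and the scene stay as the last step left them, time stands still between calls to the robot, and variables do not carry over. Pictures are saved under pics/ and viewed, at most 10 in all, crops included, and the job is handed in when it is done.

```bash
mkdir -p pics && python3 - <<'E'
from workcell import telemetry, eyes
import cv2, numpy as np
s=telemetry.state(); print({k:np.round(v,2).tolist() for k,v in s.items()})
np.set_printoptions(suppress=True,precision=3)
for n in ["side","top","wrist"]:
    c=eyes.calibration(n); print(n,c["camera_matrix"],c["world_from_camera"])
    im=eyes.grab_frame(n); cv2.imwrite(f"pics/{n}0.png",im[:,:,::-1])
E
```

```text
{'time_s': 0.0, 'qpos': [66.24, 18.35, 89.71, 0.0, 72.04, -1.14], 'qvel': [0.01, -0.13, 0.04, -0.02, 0.06, -0.07], 'effort': [0.0, -41.25, -23.2, 0.07, 0.05, -0.0], 'ee_pos': [220.92, 530.31, 221.09], 'ee_rot': [-179.89, -0.0, 157.38], 'force': [0.29, -0.85, -0.9], 'torque': [0.03, -0.05, -0.01], 'gripper_force': 0.0, 'gripper_width': 91.18}
side [[379.129   0.    313.493]
 [  0.    379.129 200.919]
 [  0.      0.      1.   ]] [[   0.962   -0.185    0.201  320.301]
 [  -0.273   -0.686    0.674 -685.001]
 [   0.014   -0.703   -0.711  823.765]
 [   0.       0.       0.       1.   ]]
top [[430.404   0.    316.475]
 [  0.    430.404 199.8  ]
 [  0.      0.      1.   ]] [[   0.023   -0.99     0.141  396.769]
 [  -0.999   -0.026   -0.02    -2.477]
 [   0.024   -0.141   -0.99  1225.087]
 [   0.       0.       0.       1.   ]]
wrist [[309.707   0.    319.715]
 [  0.    309.707 198.209]
 [  0.      0.      1.   ]] [[  0.385   0.896   0.224 158.928]
 [  0.923  -0.373  -0.094 556.851]
 [ -0.001   0.243  -0.97  384.829]
 [  0.      0.      0.      1.   ]]
```

View pics/top0.png

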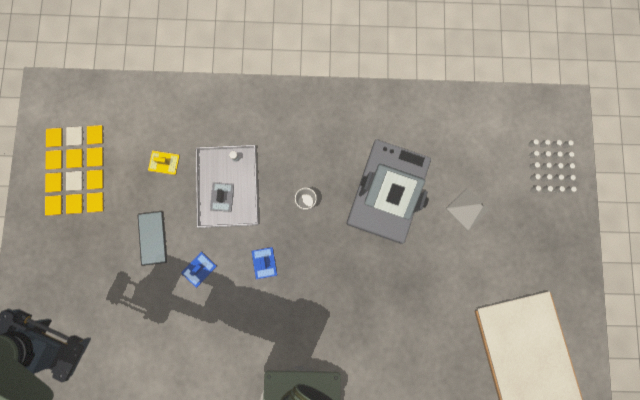

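View pics/side0.png

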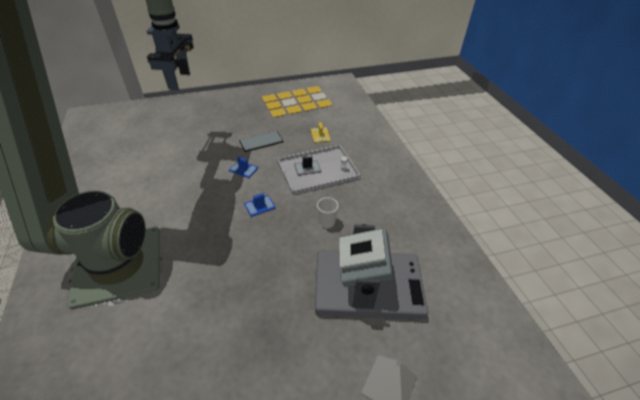

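Top view: the tray is at (227,186), and the grey slide with its dark handle is at (222,196). The look-alikes are blue at (199,268) and (264,262), and yellow at (163,162). The cup is at (306,198) and the scanner window at (397,194). By its description, the grey one in the tray is the slide. I'll check it in a close crop and measure the scanner.

```bash
cat > h.py <<'E'
import numpy as np, cv2
from workcell import telemetry, eyes
np.set_printoptions(suppress=True,precision=2)
def rays(name,px,cal=None):
    c=cal or eyes.calibration(name); K=c["camera_matrix"];T=np.array(c["world_from_camera"])
    p=(np.atleast_2d(px).astype(float)-[K[0][2],K[1][2]])/K[0][0]
    if name=="wrist":
        r=np.linalg.norm(p,axis=1,keepdims=True)+1e-9
        d=np.hstack([p/r*np.sin(r),np.cos(r)])
    else: d=np.hstack([p,np.ones((len(p),1))])
    d/=np.linalg.norm(d,axis=1,keepdims=True)
    return T[:3,3],d@T[:3,:3].T
def onz(name,px,z,cal=None):
    o,d=rays(name,px,cal); return o+d*((z-o[2])/d[:,2])[:,None]
def tri(n1,p1,n2,p2,c1=None,c2=None):
    o1,d1=rays(n1,p1,c1);o2,d2=rays(n2,p2,c2);out=[]
    for a,b in zip(d1,d2):
        A=np.stack([a,-b],1);t=np.linalg.lstsq(A,o2-o1,rcond=None)[0]
        P,Q=o1+t[0]*a,o2+t[1]*b; out.append(np.r_[(P+Q)/2,np.linalg.norm(P-Q)])
    return np.array(out)
E
python3 - <<'E'
import cv2,numpy as np
t=cv2.imread("pics/top0.png");s=cv2.imread("pics/side0.png")
f=lambda im,x,y,w,h,k:cv2.resize(im[y:y+h,x:x+w],None,fx=k,fy=k,interpolation=cv2.INTER_CUBIC)
a=f(t,190,140,80,100,5);b=f(t,345,135,80,110,5)[:500]
c=f(s,310,220,120,100,0+10/3.)
im=np.hstack([a,b]); cv2.imwrite("pics/c1.png",im); cv2.imwrite("pics/c2.png",f(s,310,215,125,110,5))
E
```

```text
(no output)
```

View pics/c1.png

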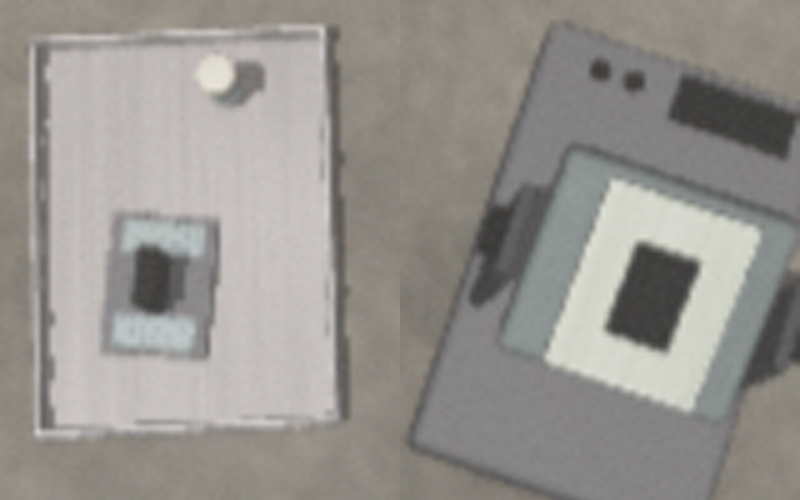

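View pics/c2.png

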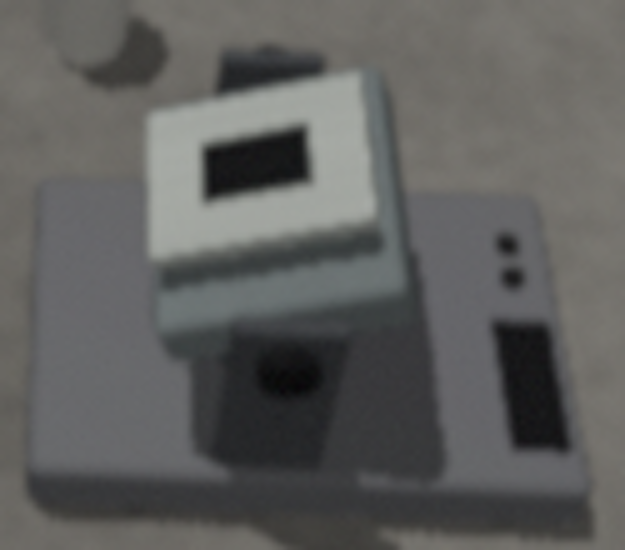

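The crops confirm the grey slide in the tray. Its handle is at crop (152,280), its labels at the two ends, and its long axis runs roughly along the image's vertical. The white sprung plate has its dark window at about (397,194) in the top view, and it is visible in the side view too. Next I'll measure both.

```bash
cat > m.py <<'E'
from h import *
def up(im,x,y,w,h,k=8): return cv2.resize(im[y:y+h,x:x+w],None,fx=k,fy=k,interpolation=cv2.INTER_CUBIC)
def quad(mask,x,y,k=8):
    cs,_=cv2.findContours(mask,cv2.RETR_EXTERNAL,cv2.CHAIN_APPROX_NONE)
    c=max(cs,key=cv2.contourArea); hl=cv2.convexHull(c); q=hl
    for e in np.arange(2,60,1):
        q=cv2.approxPolyDP(hl,e,True)
        if len(q)<=4: break
    q=cv2.convexHull(q).reshape(-1,2)
    # refine edges by line fits
    pts=c.reshape(-1,2).astype(float); L=[]
    for i in range(len(q)):
        a,b=q[i].astype(float),q[(i+1)%len(q)].astype(float); d=(b-a)/np.linalg.norm(b-a); n=np.array([-d[1],d[0]])
        s=(pts-a)@d/np.linalg.norm(b-a); m=(s>.15)&(s<.85)&(abs((pts-a)@n)<6)
        vx,vy,x0,y0=cv2.fitLine(pts[m].astype(np.float32),cv2.DIST_HUBER,0,.01,.01).ravel()
        L.append(np.cross([x0,y0,1],[x0+vx,y0+vy,1]))
    Q=[np.cross(L[i-1],L[i]) for i in range(len(L))]; Q=np.array([p[:2]/p[2] for p in Q])
    return (Q+.5)/k-.5+[x,y]
if __name__=="__main__":
    t=cv2.imread("pics/top0.png");s=cv2.imread("pics/side0.png")
    g=up(t,345,135,85,110); mt=(g.min(2)>175).astype(np.uint8); qt=quad(mt,345,135)
    g2=up(s,330,220,75,60); print("side V pct",np.percentile(g2.min(2),[5,25,50,75,90]))
    ms=(g2.min(2)>165).astype(np.uint8); qs=quad(ms,330,220)
    key=lambda q,f:q[[int(np.argmax(f(q,*sg))) for sg in [(1,1),(1,-1),(-1,-1),(-1,1)]]]  # (far,+y) order
    A=key(qt,lambda q,f,l:-f*(q[:,1]-q[:,1].mean())-l*(q[:,0]-q[:,0].mean()))
    # top view rotated: use rot-aware ordering
    B=key(qs,lambda q,f,l:f*(q[:,0]-q[:,0].mean())-l*(q[:,1]-q[:,1].mean()))
    print("top",A,"\nside",B); P=tri("top",A,"side",B); print(P)
    C=P[:,:3]; X=C[0]+C[1]-C[2]-C[3]; Y=C[0]+C[3]-C[1]-C[2]
    print("size",np.linalg.norm(X)/2,np.linalg.norm(Y)/2,"centre",C.mean(0)); n=np.cross(X,Y);n/=np.linalg.norm(n)
    print("n",n,"tilt",np.degrees(np.arccos(n[2])),"yaw n",np.degrees(np.arctan2(-n[1],-n[0])),"yaw Y",np.degrees(np.arctan2(-Y[0],Y[1])),"Ylevel",Y[2]/2)
    # slide in tray
    g=up(t,200,175,45,45); hsv=cv2.cvtColor(g,cv2.COLOR_BGR2HSV)
    b,gg,r=[g[:,:,i].astype(int) for i in range(3)]
    m=((b-r>4)|(g.max(2)<150)).astype(np.uint8)*255; m=cv2.morphologyEx(m,cv2.MORPH_OPEN,np.ones((9,9)))
    q=quad(m,200,175); W=onz("top",q,10); print("slide px",q,"\n",W,"sizes",[np.linalg.norm(W[i]-W[i-1]) for i in range(4)],"c",W.mean(0))
    md=(g.max(2)<75).astype(np.uint8); cs,_=cv2.findContours(md,0,1); rr=cv2.minAreaRect(max(cs,key=cv2.contourArea)); 
    hc=(np.array(rr[0])+.5)/8-.5+[200,175]; print("handle px",hc,rr[1],rr[2],onz("top",hc,50))
    cv2.imwrite("pics/mk.png",np.hstack([mt[:360,:600]*255,m,np.zeros((360,1),np.uint8)]))
E
python3 m.py
```

```text
side V pct [ 46.  92. 103. 115. 160.]
top [[387.04 170.42]
 [416.82 180.9 ]
 [402.64 216.73]
 [373.46 206.68]] 
side [[nan nan]
 [nan nan]
 [nan nan]
 [nan nan]]
 ** On entry to DLASCL parameter number  4 had an illegal value
 ** On entry to DLASCL parameter number  4 had an illegal value
 ** On entry to DLASCL parameter number  4 had an illegal value
 ** On entry to DLASCL parameter number  4 had an illegal value
 ** On entry to DLASCL parameter number  5 had an illegal value
 ** On entry to DLASCL parameter number  4 had an illegal valuem.py:17: RuntimeWarning: invalid value encountered in divide
  Q=[np.cross(L[i-1],L[i]) for i in range(len(L))]; Q=np.array([p[:2]/p[2] for p in Q])
Traceback (most recent call last):
  File "m.py", line 28, in <module>
    print("top",A,"\nside",B); P=tri("top",A,"side",B); print(P)
                                 ~~~^^^^^^^^^^^^^^^^^^
  File "h.py", line 18, in tri
    A=np.stack([a,-b],1);t=np.linalg.lstsq(A,o2-o1,rcond=None)[0]
                           ~~~~~~~~~~~~~~~^^^^^^^^^^^^^^^^^^^^
numpy.linalg.LinAlgError: SVD did not converge in Linear Least Squares
```

```bash
sed -i 's/g2.min(2)>165/g2.min(2)>138/' m.py && python3 m.py
```

```text
side V pct [ 46.  92. 103. 115. 160.]
top [[387.04 170.42]
 [416.82 180.9 ]
 [402.64 216.73]
 [373.46 206.68]] 
side [[381.31 229.32]
 [384.37 257.79]
 [339.56 265.98]
 [339.56 237.47]]
[[ 624.86 -198.29  178.51    0.44]
 [ 600.27 -272.54  178.65    0.31]
 [ 513.45 -244.48  143.29    0.13]
 [ 537.74 -170.08  144.36    1.19]]
size 97.79287698457267 78.2472967540061 centre [ 569.08 -221.35  161.2 ]
n [-0.34  0.11  0.93] tilt 20.81914484899241 yaw n -17.317137867536815 yaw Y -18.201445862081304 Ylevel 0.4591885757290868
slide px [[215.17 183.79]
 [233.71 185.12]
 [231.33 210.35]
 [211.81 208.14]] 
 [[608.65 262.26  10.  ]
 [606.24 209.45  10.  ]
 [533.69 212.54  10.  ]
 [538.57 267.78  10.  ]] sizes [np.float64(70.30269970192215), np.float64(52.85644643716508), np.float64(72.61835977466345), np.float64(55.45588323752696)] c [571.79 238.01  10.  ]
handle px [220.18 195.78] (49.15957260131836, 92.05531311035156) 3.990912914276123 [[568.66 237.99  50.  ]]
```

The measurements agree with the given sizes. The plate measures 98x78 mm, is centred at (569,-221,161), tilts about 21° and has a yaw of about -18°. The slide is centred at about (570,238) with a yaw of about -3.5°. I'll move above the slide.

```bash
python3 -m crank '[{"dx":0.054,"dy":-0.046,"dz":-0.012,"yaw":0.48},{"dx":0.054,"dy":-0.046,"dz":-0.012,"yaw":0.48},{"dx":0.054,"dy":-0.046,"dz":-0.012,"yaw":0.48},{"dx":0.054,"dy":-0.046,"dz":-0.012,"yaw":0.48},{"dx":0.054,"dy":-0.046,"dz":-0.012,"yaw":0.48},{"dx":0.054,"dy":-0.046,"dz":-0.012,"yaw":0.48},{"dx":0.054,"dy":-0.046,"dz":-0.012,"yaw":0.48},{"dx":0.054,"dy":-0.045,"dz":-0.012,"yaw":0.48},{"dx":0},{"dx":0}]' 1 10 && python3 - <<'E'
from h import *
import json
cal=eyes.calibration("wrist"); im=eyes.grab_frame("wrist"); cv2.imwrite("pics/w1.png",im[:,:,::-1])
np.savez("w1.npz",K=cal["camera_matrix"],T=cal["world_from_camera"]); s=telemetry.state(); print(s["ee_pos"],s["ee_rot"],s["qpos"],np.array(s["force"]))
E
```

```text
validation failed for argument at $[8]...
```

```bash
cat > look.py <<'E'
from h import *
import sys
n=sys.argv[1]
cal=eyes.calibration("wrist"); im=eyes.grab_frame("wrist"); cv2.imwrite(f"pics/{n}.png",im[:,:,::-1])
np.savez(n+".npz",camera_matrix=cal["camera_matrix"],world_from_camera=cal["world_from_camera"]); s=telemetry.state(); print(s["ee_pos"],s["ee_rot"],s["qpos"],np.array(s["force"]))
E
python3 -m crank '[{"dx":0.054,"dy":-0.046,"dz":-0.012,"yaw":0.48},{"dx":0.054,"dy":-0.046,"dz":-0.012,"yaw":0.48},{"dx":0.054,"dy":-0.046,"dz":-0.012,"yaw":0.48},{"dx":0.054,"dy":-0.046,"dz":-0.012,"yaw":0.48},{"dx":0.054,"dy":-0.046,"dz":-0.012,"yaw":0.48},{"dx":0.054,"dy":-0.046,"dz":-0.012,"yaw":0.48},{"dx":0.054,"dy":-0.046,"dz":-0.012,"yaw":0.48},{"dx":0.054,"dy":-0.045,"dz":-0.012,"yaw":0.48},{"dx":0.0,"dy":0.0,"dz":0.0,"yaw":0.0},{"dx":0.0,"dy":0.0,"dz":0.0,"yaw":0.0}]' 1 10 && python3 look.py w1
```

```text
time_s: 1.4
ee_pos: [566.3, 237.2, 144.8]
ee_rot: [180.0, -0.1, 176.5]
force: [-0.5, -0.1, -0.6]
gripper_width: 90.8
gripper_force: 0.0
[565.95 237.77 145.12] [179.99  -0.05 176.6 ] [ 21.7   24.93  90.86   0.03  64.24 -64.92] [-0.6   0.9   0.38]
```

View pics/w1.png

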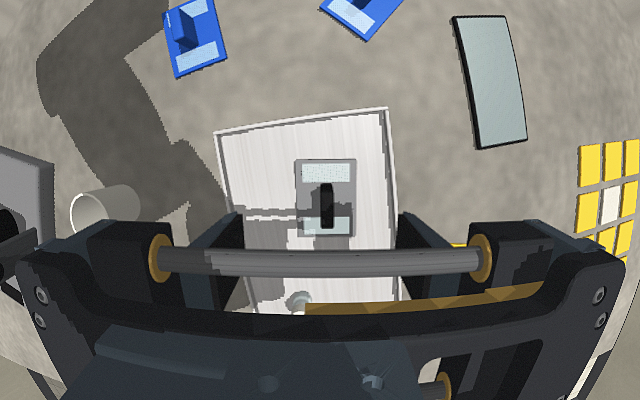

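The wrist view shows the slide between the fingers. Its corners are at about (297,158), (354,158), (355,236) and (295,236), and the handle is at (326,205). I'll refine the slide's pose from these.

```bash
python3 - <<'E'
from h import *
from m import up,quad
cal=dict(np.load("w1.npz")); im=cv2.imread("pics/w1.png")
g=up(im,280,140,90,105); md=(g.max(2)<60).astype(np.uint8); md[:20*8]=0
cs,_=cv2.findContours(md,0,1); c=max((k for k in cs if 15000<cv2.contourArea(k)<90000),key=cv2.contourArea); r=cv2.minAreaRect(c)
hc=(cv2.boxPoints(r)+.5)/8-.5+[280,140]; print("handle box px",hc)
print("on z=50",onz("wrist",hc,50,cal)[:,:2])
q=np.array([[297,158],[354,158],[355,236],[295,236]])
W=onz("wrist",q,10,cal);print("corners",W,"c",W.mean(0),[np.linalg.norm(W[i]-W[i-1]) for i in range(4)])
lab=((im.min(2)>150)&(im[:,:,0].astype(int)-im[:,:,2]>8)).astype(np.uint8)[150:245,285:365]
n,l,st,ce=cv2.connectedComponentsWithStats(lab)
for i in range(1,n):
    if st[i,4]>150: print("label",st[i],ce[i]+[285,150],onz("wrist",ce[i]+[285,150],10,cal))
E
```

```text
handle box px [[319.38 182.94]
 [333.54 182.76]
 [334.14 227.79]
 [319.97 227.97]]
on z=50 [[550.08 238.12]
 [550.64 250.16]
 [591.14 248.69]
 [590.53 236.18]]
corners [[531.98 217.46  10.  ]
 [535.24 272.68  10.  ]
 [615.81 271.    10.  ]
 [611.96 209.12  10.  ]] c [573.75 242.56  10.  ] [np.float64(80.41328589690715), np.float64(55.311386110643056), np.float64(80.58952760677263), np.float64(61.996162322678856)]
label [ 17  13  34  19 291] [314.27 173.56] [[548.33 233.21  10.  ]]
label [ 19  67  45  17 579] [326.01 225.93] [[602.84 241.64  10.  ]]
```

The wrist view refines the handle centre to about (574,243) with a yaw of about -2.4°. The plate corners agree with that (80x60 mm, centre (574,243)). I'll descend and grip.

```bash
python3 -m crank '[{"dx":0.01,"dy":0.007,"dz":-0.02,"yaw":0.2},{"dx":0.0,"dy":0.0,"dz":-0.035,"yaw":0.0},{"dx":0.0,"dy":0.0,"dz":-0.035,"yaw":0.0},{"dx":0.0,"dy":0.0,"dz":-0.035,"yaw":0.0},{"dx":0.0,"dy":0.0,"dz":-0.02,"yaw":0.0},{"dx":0.0,"dy":0.0,"dz":0.0,"yaw":0.0}]' 0.5 10 && python3 -m crank '[{"dx":0.0,"dy":0.0,"dz":0.0,"yaw":0.0},{"dx":0.0,"dy":0.0,"dz":0.0,"yaw":0.0},{"dx":0.0,"dy":0.0,"dz":0.0,"yaw":0.0},{"dx":0.0,"dy":0.0,"dz":0.0,"yaw":0.0}]' 0 10
```

```text
time_s: 2.2
ee_pos: [573.8, 243.2, 27.8]
ee_rot: [-179.9, -0.1, 177.6]
force: [0.1, -0.7, 0.9]
gripper_width: 45.5
gripper_force: 0.0
time_s: 2.7
ee_pos: [575.0, 242.8, 29.8]
ee_rot: [180.0, 0.1, 177.6]
force: [0.6, 0.1, 2.2]
gripper_width: 12.3
gripper_force: 10.0
```

Gripped at a width of 12.3 mm and 10 N. Now I'll lift, then travel to a side view of the plate.

```bash
python3 -m crank '[{"dx":0.0,"dy":0.0,"dz":0.03,"yaw":0.0},{"dx":0.0,"dy":0.0,"dz":0.05,"yaw":0.0},{"dx":0.0,"dy":0.0,"dz":0.06,"yaw":0.0},{"dx":0.0,"dy":0.0,"dz":0.06,"yaw":0.0},{"dx":0.0,"dy":0.0,"dz":0.05,"yaw":0.0},{"dx":0.0,"dy":0.0,"dz":0.04,"yaw":0.0},{"dx":0.0,"dy":0.0,"dz":0.0,"yaw":0.0},{"dx":0.0,"dy":0.0,"dz":0.0,"yaw":0.0}]' && python3 -m crank '[{"dx":0.004,"dy":-0.04,"dz":0.0,"yaw":-0.4},{"dx":0.004,"dy":-0.06,"dz":0.0,"yaw":-0.4},{"dx":0.004,"dy":-0.06,"dz":0.0,"yaw":-0.4},{"dx":0.005,"dy":-0.06,"dz":0.0,"yaw":-0.4},{"dx":0.005,"dy":-0.06,"dz":0.0,"yaw":-0.4},{"dx":0.005,"dy":-0.06,"dz":0.0,"yaw":-0.4},{"dx":0.005,"dy":-0.06,"dz":0.0,"yaw":-0.4},{"dx":0.0,"dy":-0.04,"dz":0.0,"yaw":-0.32},{"dx":0.0,"dy":0.0,"dz":0.0,"yaw":0.0},{"dx":0.0,"dy":0.0,"dz":0.0,"yaw":0.0}]' && python3 look.py w2
```

```text
time_s: 3.7
ee_pos: [574.0, 242.5, 259.4]
ee_rot: [-179.9, -0.2, 177.6]
force: [-0.7, 0.7, -2.0]
gripper_width: 12.2
gripper_force: 10.0
time_s: 4.95
ee_pos: [599.8, -108.5, 259.6]
ee_rot: [180.0, -0.2, 162.0]
force: [-0.0, 0.7, -1.2]
gripper_width: 12.2
gripper_force: 10.0
[ 599.98 -108.17  260.07] [179.98  -0.13 162.04] [-11.32  20.42  80.99   0.04  78.72 -83.37] [-0.47  0.18 -0.71]
```

View pics/w2.png

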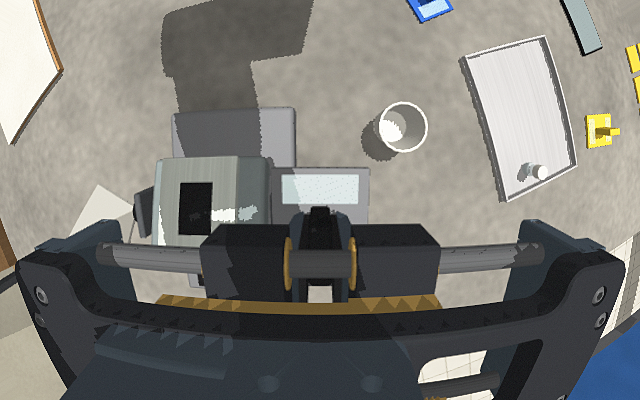

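The wrist view shows the slide held squarely, with its near edge at row 167 from column 272 to 370. The dark scanner window spans columns 180–212 and rows 183–235. I'll cross-check the window centre with it.

```bash
python3 - <<'E'
from h import *
from m import up,quad
cal=dict(np.load("w2.npz")); im=cv2.imread("pics/w2.png")
g=up(im,170,170,55,80); m=(g.max(2)<50).astype(np.uint8)
cs,_=cv2.findContours(m,0,1); c=max(cs,key=cv2.contourArea); mm=np.zeros_like(m); cv2.drawContours(mm,[c],-1,1,-1); q=quad(mm,170,170)
th=np.radians(20.9);ps=np.radians(-18)
n=np.array([-np.sin(th)*np.cos(ps),-np.sin(th)*np.sin(ps),np.cos(th)]);
o,d=rays("wrist",q,cal); C0=np.array([569,-221.3,160.5])
W=o+d*(((C0-o)@n)/(d@n))[:,None]; print(q,"\n",W,"c",W.mean(0),"sizes",[np.linalg.norm(W[i]-W[i-1]) for i in range(4)])
# same dark window in top+side
t=cv2.imread("pics/top0.png");s=cv2.imread("pics/side0.png");ctr=[]
for nm,I,x,y,w,h in [("top",t,385,180,24,28),("side",s,346,236,30,22)]:
    g=up(I,x,y,w,h); v=g.max(2); v=(v<(int(v.min())+int(v.max()))//2).astype(np.uint8)
    q2=quad(v,x,y); o,d=rays(nm,q2); W2=o+d*(((C0-o)@n)/(d@n))[:,None]
    print(nm,"window c",W2.mean(0),[round(float(np.linalg.norm(W2[i]-W2[i-1])),1) for i in range(4)]); ctr.append(q2.mean(0))
print(tri("top",ctr[0],"side",ctr[1]))
print("slide corners",onz("wrist",[[272,167],[370,167]],243,cal))
print("axes: wrist yaw of window long edges",[np.degrees(np.arctan2(*(W[i]-W[i-1])[[1,0]])) for i in range(4)])
E
```

```text
Traceback (most recent call last):
  File "m.py", line 15, in quad
    vx,vy,x0,y0=cv2.fitLine(pts[m].astype(np.float32),cv2.DIST_HUBER,0,.01,.01).ravel()
                ~~~~~~~~~~~^^^^^^^^^^^^^^^^^^^^^^^^^^^^^^^^^^^^^^^^^^^^^^^^^^^^
cv2.error: OpenCV(4.12.0) /io/opencv/modules/imgproc/src/linefit.cpp:50: error: (-215:Assertion failed) count > 0 in function 'fitLine2D_wods'
```

```bash
python3 - <<'E'
from h import *
from m import up,quad
cal=dict(np.load("w2.npz")); im=cv2.imread("pics/w2.png")
v=im[170:225,170:225].max(2).astype(float)
th=np.radians(20.9);ps=np.radians(-18)
n=np.array([-np.sin(th)*np.cos(ps),-np.sin(th)*np.sin(ps),np.cos(th)]); C0=np.array([569,-221.3,160.5])
def pl(nm,q,cal=None):
    o,d=rays(nm,q,cal); return o+d*(((C0-o)@n)/(d@n))[:,None]
for r in (188,200,208,220):
    d=np.where(im[r,170:230].max(1)<60)[0]+170; e=[[d.min()-.5,r],[d.max()+.5,r]]; W=pl("wrist",e,cal); print(r,d.min(),d.max(),W.ravel(),np.linalg.norm(W[0]-W[1]))
for c in (186,195,205):
    d=np.where(im[172:215,c].max(1)<60)[0]+172; print("col",c,d.min(),pl("wrist",[[c,d.min()-.5]],cal))
t=cv2.imread("pics/top0.png");s=cv2.imread("pics/side0.png");ctr=[]
for nm,I,x,y,w,h in [("top",t,385,180,24,28),("side",s,346,236,30,22)]:
    g=up(I,x,y,w,h); k=g.max(2); k=(k<(int(k.min())+int(k.max()))//2).astype(np.uint8)
    q2=quad(k,x,y); W2=pl(nm,q2); print(nm,"window c",W2.mean(0),[round(float(np.linalg.norm(W2[i]-W2[i-1])),1) for i in range(4)]); ctr.append(q2.mean(0))
print(tri("top",ctr[:1],"side",ctr[1:]))
print("slide corners",onz("wrist",[[272,167],[370,167]],243,cal))
E
```

```text
188 180 211 [ 548.61 -231.97  154.36  559.25 -200.15  154.46] 33.54925483013029
200 180 210 [ 559.07 -234.6   158.46  569.04 -203.82  158.45] 32.346328941764696
208 179 210 [ 565.63 -237.45  161.18  575.7  -205.68  161.09] 33.32909904375074
220 179 210 [ 575.88 -240.28  165.24  585.61 -208.53  165.02] 33.20300136206066
col 186 183 [[ 546.05 -224.09  152.49]]
col 195 183 [[ 549.13 -215.01  152.54]]
col 205 183 [[ 552.46 -205.18  152.59]]
top window c [ 568.75 -221.49  160.43] [48.6, 33.0, 49.4, 33.3]
side window c [ 569.17 -220.6   160.48] [46.2, 30.4, 47.8, 29.5]
[[ 568.84 -221.39  161.35    0.25]]
slide corners [[ 551.8  -122.24  243.  ]
 [ 569.74  -67.03  243.  ]]
```

All three views agree on the window centre, about (570.5,-221.6,160.8). With a 34 mm offset along the normal, the flush TCP is about (559,-218,182). The slide is held between the fingers, so I'll let it pivot about its y on a light grip. First I'll move above the plate.

```bash
python3 -m crank '[{"dx":-0.011,"dy":-0.028,"dz":0.0,"yaw":0.0},{"dx":-0.015,"dy":-0.04,"dz":0.0,"yaw":0.0},{"dx":-0.015,"dy":-0.04,"dz":0.0,"yaw":0.0},{"dx":-0.01,"dy":-0.029,"dz":0.0,"yaw":0.0},{"dx":0.0,"dy":0.0,"dz":-0.025,"yaw":0.0},{"dx":0.0,"dy":0.0,"dz":-0.025,"yaw":0.0},{"dx":0.0,"dy":0.0,"dz":-0.019,"yaw":0.0},{"dx":0.0,"dy":0.0,"dz":0.0,"yaw":0.0},{"dx":0.0,"dy":0.0,"dz":0.0,"yaw":0.0}]' - 6 && python3 - <<'E'
from h import *
for i in range(1):
    im=eyes.grab_frame("side"); cv2.imwrite("pics/s1.png",im[:,:,::-1]); s=telemetry.state(); print(s["ee_pos"],s["ee_rot"],s["force"],s["gripper_force"])
    im=eyes.grab_frame("top"); cv2.imwrite("pics/t1.png",im[:,:,::-1])
f=lambda n,x,y,w,h,k:cv2.resize(cv2.imread(n)[y:y+h,x:x+w],None,fx=k,fy=k,interpolation=cv2.INTER_CUBIC)
cv2.imwrite("pics/s1c.png",f("pics/s1.png",300,170,130,110,5))
E
```

```text
time_s: 6.12
ee_pos: [560.2, -218.6, 206.7]
ee_rot: [180.0, 0.1, 162.0]
force: [0.3, -0.7, -1.2]
gripper_width: 12.1
gripper_force: 6.0
[ 560.2  -218.7   206.88] [-180.      0.1   162.01] [ 0.5   0.06 -1.47] 5.999931022524834
```

View pics/s1c.png

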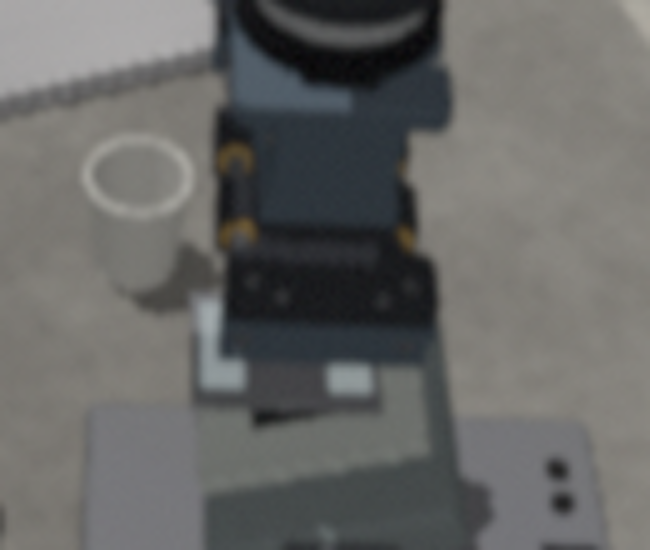

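The side view shows the slide level above the plate (edge at about crop (195–380,400)), centred as intended. I'll now press down slowly on a light grip so the upper edge turns the slide.

```bash
python3 -m crank '[{"dx":0.0,"dy":0.0,"dz":-0.004,"yaw":0.0},{"dx":0.0,"dy":0.0,"dz":-0.004,"yaw":0.0},{"dx":0.0,"dy":0.0,"dz":-0.0025,"yaw":0.0},{"dx":0.0,"dy":0.0,"dz":-0.0025,"yaw":0.0},{"dx":0.0,"dy":0.0,"dz":0.0,"yaw":0.0}]' - 5 && python3 -m crank '[{"dx":0.0,"dy":0.0,"dz":-0.0025,"yaw":0.0},{"dx":0.0,"dy":0.0,"dz":-0.0025,"yaw":0.0},{"dx":0.0,"dy":0.0,"dz":0.0,"yaw":0.0}]' - 5 && python3 -m crank '[{"dx":0.0,"dy":0.0,"dz":-0.0025,"yaw":0.0},{"dx":0.0,"dy":0.0,"dz":-0.0025,"yaw":0.0},{"dx":0.0,"dy":0.0,"dz":0.0,"yaw":0.0}]' - 5
```

```text
time_s: 6.85
ee_pos: [559.6, -218.9, 195.7]
ee_rot: [180.0, 0.0, 162.0]
force: [-0.5, 0.4, -0.8]
gripper_width: 12.5
gripper_force: 5.0
time_s: 7.22
ee_pos: [559.1, -218.7, 191.5]
ee_rot: [180.0, -0.1, 162.0]
force: [-1.8, 0.4, 2.8]
gripper_width: 11.9
gripper_force: 5.0
time_s: 7.6
ee_pos: [558.8, -218.6, 187.2]
ee_rot: [180.0, -0.1, 162.0]
force: [-4.5, 0.4, 3.7]
gripper_width: 11.8
gripper_force: 5.0
```

```bash
python3 - <<'E'
from h import *
im=eyes.grab_frame("side"); cv2.imwrite("pics/s2.png",im[:,:,::-1]); s=telemetry.state(); print(s["ee_pos"],s["force"],s["torque"])
f=lambda n,x,y,w,h,k:cv2.resize(cv2.imread(n)[y:y+h,x:x+w],None,fx=k,fy=k,interpolation=cv2.INTER_CUBIC)
cv2.imwrite("pics/s2c.png",f("pics/s2.png",325,215,75,75,8))
E
```

```text
[ 558.78 -218.59  187.25] [-3.79  0.98  2.22] [0.19 0.75 0.02]
```

View pics/s2c.png

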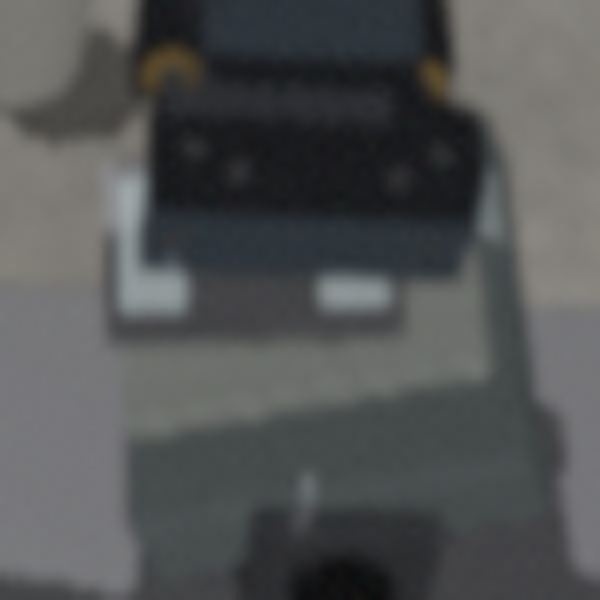

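The side view shows the slide turning: its lower edge slope went from +2.5° to -2° in the image, and the plate's own edge is at about -8.7°. I'll reduce the grip to 3 N to free the pivot and continue.

```bash
python3 -m crank '[{"dx":0.0,"dy":0.0,"dz":0.0,"yaw":0.0},{"dx":0.0,"dy":0.0,"dz":-0.0015,"yaw":0.0},{"dx":0.0,"dy":0.0,"dz":0.0,"yaw":0.0}]' - 3 && python3 -m crank '[{"dx":0.0,"dy":0.0,"dz":-0.0025,"yaw":0.0},{"dx":0.0,"dy":0.0,"dz":0.0,"yaw":0.0}]' - 3 && python3 -m crank '[{"dx":0.0,"dy":0.0,"dz":-0.0025,"yaw":0.0},{"dx":0.0,"dy":0.0,"dz":0.0,"yaw":0.0}]' - 3  && python3 - <<'E'
from h import *
im=eyes.grab_frame("side"); cv2.imwrite("pics/s3.png",im[:,:,::-1]); s=telemetry.state(); print(s["ee_pos"],s["force"],s["torque"])
f=lambda n,x,y,w,h,k:cv2.resize(cv2.imread(n)[y:y+h,x:x+w],None,fx=k,fy=k,interpolation=cv2.INTER_CUBIC)
cv2.imwrite("pics/s3c.png",f("pics/s3.png",325,215,75,75,8))
E
```

```text
time_s: 8.02
ee_pos: [559.5, -218.8, 186.1]
ee_rot: [180.0, -0.0, 162.0]
force: [-3.5, 0.9, 0.4]
gripper_width: 11.7
gripper_force: 3.0
time_s: 8.28
ee_pos: [559.6, -218.8, 184.1]
ee_rot: [180.0, -0.0, 162.0]
force: [-3.8, 0.8, 1.0]
gripper_width: 12.4
gripper_force: 3.0
time_s: 8.52
ee_pos: [559.6, -218.8, 182.1]
ee_rot: [180.0, -0.0, 162.0]
force: [-2.5, 0.5, 0.9]
gripper_width: 12.1
gripper_force: 3.0
[ 559.62 -218.79  182.23] [-2.48  0.87  0.98] [ 0.11  0.43 -0.02]
```

View pics/s3c.png

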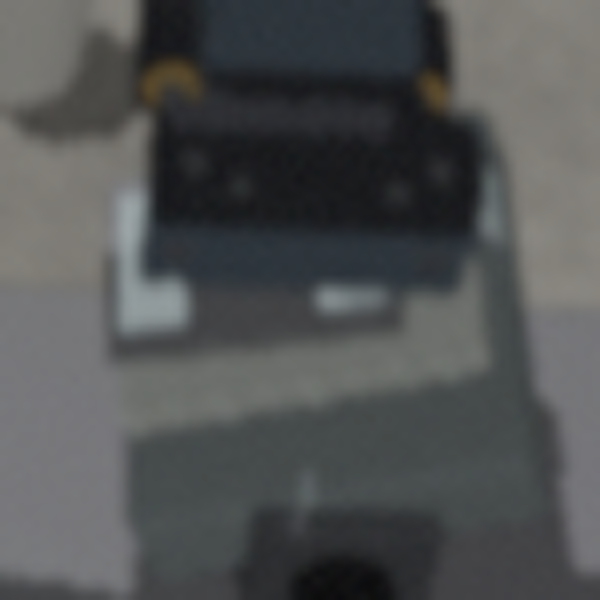

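The slide keeps turning: its edge slope is now about -5.4° against -8.7° for the plate. It does look a little downslope, though. I'll measure that by casting the edge pixels onto the vertical plane of the slide's -y side.

```bash
cat > edge.py <<'E'
from h import *
W=np.array([570.5,-221.6,160.8]); ps=np.radians(-18); th=np.radians(20.9)
ex=np.array([np.cos(ps),np.sin(ps),0]); ey=np.array([-np.sin(ps),np.cos(ps),0])
def cast(px,yoff):
    o,d=rays("side",px); t=((yoff-(o-W)@ey))/(d@ey); P=o+d*t[:,None]-W; return np.c_[P@ex,P[:,2]]
def rep(name,px,yoff):
    c=cast(px,yoff); e=c[1]-c[0]; print(name,c.ravel(),"len",np.linalg.norm(e),"ang",np.degrees(np.arctan2(e[1],e[0])),"mid upslope",((c.mean(0))@[np.cos(th),np.sin(th)]),"normal",c.mean(0)@[-np.sin(th),np.cos(th)])
E
python3 - <<'E'
from edge import *
f=lambda u,v,x,y,k:((u+.5)/k-.5+x,(v+.5)/k-.5+y)
rep("level s1",[f(195,402,300,170,5),f(380,410,300,170,5)],-28)
rep("s2",[f(110,341,325,215,8),f(405,332,325,215,8)],-28)
rep("s3",[f(110,359,325,215,8),f(405,331,325,215,8)],-28)
rep("plate s3",[f(130,437,325,215,8),f(490,376,325,215,8)],-40)
rep("plate s1",[f(205,493,300,170,5),f(430,457,300,170,5)],-40)
rep("plate s0",[(339.56,265.98),(384.37,257.79)],-40)
E
```

```text
level s1 [-51.73  23.76  26.09  23.17] len 77.82244446931986 ang -0.4395138667078264 mid upslope -3.6044906931678082 normal 26.492665352798618
s2 [-50.82  -1.49  27.23   7.6 ] len 78.57755061691613 ang 6.639314974599324 mid upslope -9.926205233757711 normal 7.062839512604131
s3 [-50.33  -9.61  27.18   8.04] len 79.49056551301187 ang 12.829503142362313 mid upslope -11.095714802382384 normal 3.3961551334832305
plate s3 [-43.85 -28.45  48.93   5.89] len 98.93140688484934 ang 20.310256979906335 mid upslope -1.6509823486207884 normal -11.447712972925213
plate s1 [-44.55 -24.77  48.19   7.85] len 98.31097516792168 ang 19.37786628322718 mid upslope -1.316226762414341 normal -8.554597066104716
plate s0 [-47.31 -16.66  43.99  18.91] len 97.98936127273556 ang 21.286462166151868 mid upslope -1.1505236012995865 normal 1.6468823159453267
```

The far edge stuck, so the slide crept about 7 mm downslope in the grip and reached 12.8° of about 21°. I'll mend that by lifting off with a firmer grip so the tilt is kept, shifting about 10.5 mm upslope, and lowering on the no-slip arc (down and slightly back).

```bash
python3 -m crank '[{"dx":0.0,"dy":0.0,"dz":0.0,"yaw":0.0},{"dx":0.0,"dy":0.0,"dz":0.005,"yaw":0.0},{"dx":0.0,"dy":0.0,"dz":0.01,"yaw":0.0},{"dx":0.006,"dy":-0.002,"dz":0.0025,"yaw":0.0},{"dx":0.0055,"dy":-0.002,"dz":0.0025,"yaw":0.0},{"dx":0.0,"dy":0.0,"dz":0.0,"yaw":0.0},{"dx":0.0,"dy":0.0,"dz":0.0,"yaw":0.0}]' - 8 && python3 - <<'E'
from h import *
im=eyes.grab_frame("side"); cv2.imwrite("pics/s4.png",im[:,:,::-1]); s=telemetry.state(); print(s["ee_pos"],s["force"],s["torque"])
f=lambda n,x,y,w,h,k:cv2.resize(cv2.imread(n)[y:y+h,x:x+w],None,fx=k,fy=k,interpolation=cv2.INTER_CUBIC)
cv2.imwrite("pics/s4c.png",f("pics/s4.png",325,210,75,75,8))
E
```

```text
time_s: 9.45
ee_pos: [568.7, -222.0, 198.1]
ee_rot: [180.0, -0.0, 162.0]
force: [-0.3, -0.5, -0.6]
gripper_width: 12.0
gripper_force: 8.0
[ 568.6  -221.93  198.09] [ 0.22  0.13 -0.21] [-0.02  0.06  0.04]
```

View pics/s4c.png

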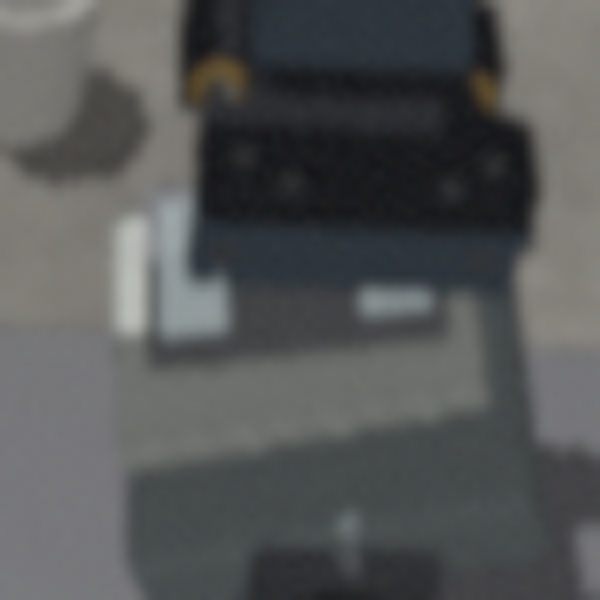

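The slide holds its tilt above the plate, with its lower edge from (152,365) to (445,332). Its margins are 9 mm near and 12 mm far, so it should go 1.5–2 mm further upslope. That was my last picture, so from here I'll use numeric edge fits. I'll check the fit first, then lower.

```bash
cat > fit.py <<'E'
from edge import *
def grab():
    im=eyes.grab_frame("side"); return im[:,:,::-1]
def fit(im,r0,c0=346,c1=372,w=6,slope=-.1):
    g=cv2.GaussianBlur(im,(3,3),.6).min(2).astype(float); pts=[]
    for c in range(c0,c1):
        rr=int(round(r0+slope*(c-c0))); col=g[rr-w:rr+w+1,c]; d=np.diff(col); k=int(np.argmax(d))
        off=0
        if 0<k<len(d)-1:
            a,b,e=d[k-1],d[k],d[k+1]; off=(a-e)/(2*(a-2*b+e)+1e-9)
        pts.append((c,rr-w+k+.5+off))
    vx,vy,x,y=cv2.fitLine(np.float32(pts),cv2.DIST_HUBER,0,.01,.01).ravel()
    L=lambda c:(c,y+vy/vx*(c-x)); rep("fit",[L(c0),L(c1)],-28); return L
E
python3 - <<'E'
from fit import *
for n,r in (("s3",259),("s4",255)):
    fit(cv2.imread(f"pics/{n}.png"),r,c0=342 if n=="s3" else 346)
f=lambda u,v,x,y,k:((u+.5)/k-.5+x,(v+.5)/k-.5+y)
rep("s4 hand",[f(152,365,325,210,8),f(445,332,325,210,8)],-28)
E
```

```text
fit [-42.03 -14.27  19.23  17.52] len 69.01286895977226 ang 27.422457025114017 mid upslope -10.070252660303419 normal 5.583328468782355
fit [-34.8    5.54  19.03  19.12] len 55.52219588015718 ang 14.157111930697454 mid upslope -2.9687948295122135 normal 14.32933353732559
s4 hand [-40.07   6.36  35.38  25.61] len 77.86737534904417 ang 14.309625907706586 mid upslope 3.5114965499286708 normal 15.770241926848731
```

```bash
python3 -m crank '[{"dx":0.001,"dy":-0.0003,"dz":-0.006,"yaw":0.0},{"dx":0.001,"dy":-0.0003,"dz":-0.006,"yaw":0.0},{"dx":0.0,"dy":0.0,"dz":-0.002,"yaw":0.0},{"dx":-0.001,"dy":0.0003,"dz":-0.002,"yaw":0.0},{"dx":0.0,"dy":0.0,"dz":0.0,"yaw":0.0}]' - 4 && python3 -m crank '[{"dx":-0.001,"dy":0.0003,"dz":-0.002,"yaw":0.0},{"dx":0.0,"dy":0.0,"dz":0.0,"yaw":0.0}]' - 4 && python3 -m crank '[{"dx":-0.001,"dy":0.0003,"dz":-0.002,"yaw":0.0},{"dx":0.0,"dy":0.0,"dz":0.0,"yaw":0.0}]' - 4 && python3 - <<'E'
from fit import *
im=grab(); cv2.imwrite("pics/s5.png",im); fit(im,258); print(telemetry.state()["force"])
E
```

```text
time_s: 10.12
ee_pos: [569.4, -222.2, 185.6]
ee_rot: [180.0, -0.0, 162.0]
force: [-0.6, 0.3, 0.8]
gripper_width: 12.0
gripper_force: 4.0
time_s: 10.38
ee_pos: [568.8, -222.0, 184.0]
ee_rot: [180.0, 0.0, 162.0]
force: [-0.2, 0.4, -0.1]
gripper_width: 12.0
gripper_force: 4.0
time_s: 10.62
ee_pos: [568.0, -221.8, 182.4]
ee_rot: [180.0, 0.0, 162.0]
force: [-0.2, -1.0, 1.2]
gripper_width: 12.0
gripper_force: 4.0
fit [-33.32 -14.39  20.66   5.92] len 57.67111596105044 ang 20.62216029625215 mid upslope -7.426211390550392 normal -1.6955285017287292
[0.61 0.2  1.57]
```

```bash
python3 -m crank '[{"dx":0.0004,"dy":-0.0001,"dz":-0.0012,"yaw":0.0},{"dx":0.0004,"dy":-0.0001,"dz":-0.0012,"yaw":0.0},{"dx":0.0,"dy":0.0,"dz":0.0,"yaw":0.0},{"dx":0.0,"dy":0.0,"dz":0.0,"yaw":0.0}]' - 4 && cat >> fit.py <<'E'
def profile(im,cols,r0,r1):
    g=im.min(2); print("rows",r0,r1)
    for c in cols: print(c,g[r0:r1,c].tolist())
E
python3 - <<'E'
from fit import *
im=grab(); cv2.imwrite("pics/s6.png",im); fit(im,258); fit(im,258,c0=344,c1=378); print(telemetry.state()["force"],telemetry.state()["force"])
profile(im,(346,352,358,364,370,376),242,276)
g=im.min(2)
for r in (246,250,254): print(r,g[r,334:350].tolist(), g[r,372:392].tolist())
E
```

```text
time_s: 11.18
ee_pos: [568.6, -222.0, 180.6]
ee_rot: [180.0, 0.0, 162.0]
force: [-1.1, 0.7, 1.5]
gripper_width: 12.2
gripper_force: 4.0
fit [-33.17 -16.46  20.77   4.97] len 58.0390329673097 ang 21.664586426616008 mid upslope -7.838933165454555 normal -3.156769115985884
fit [-37.58 -15.67  32.65  11.82] len 75.41691994888971 ang 21.37197087549858 mid upslope -2.989533109158179 normal -0.9207818636624129
[0.04 0.57 2.24] [0.04 0.57 2.24]
rows 242 276
346 [143, 142, 137, 134, 129, 125, 120, 119, 121, 127, 130, 131, 127, 123, 118, 105, 86, 74, 73, 87, 99, 105, 107, 110, 110, 107, 94, 79, 71, 71, 71, 69, 71, 71]
352 [26, 32, 39, 45, 48, 51, 47, 51, 75, 111, 134, 142, 143, 139, 124, 97, 73, 71, 80, 96, 104, 108, 110, 111, 108, 95, 80, 72, 70, 70, 71, 69, 69, 71]
358 [28, 29, 38, 46, 46, 45, 46, 45, 47, 58, 63, 66, 67, 66, 67, 67, 70, 82, 97, 105, 108, 110, 110, 104, 90, 76, 70, 69, 71, 71, 68, 71, 70, 71]
364 [25, 28, 37, 42, 46, 46, 46, 47, 47, 55, 63, 66, 67, 65, 67, 71, 84, 99, 105, 107, 109, 111, 107, 95, 79, 71, 70, 71, 70, 71, 70, 71, 73, 73]
370 [25, 27, 33, 39, 46, 46, 46, 46, 48, 65, 85, 86, 76, 68, 71, 82, 96, 105, 107, 109, 109, 103, 89, 75, 70, 70, 70, 70, 70, 69, 69, 69, 71, 73]
376 [23, 25, 33, 38, 44, 44, 45, 46, 45, 54, 65, 70, 69, 73, 87, 100, 105, 108, 108, 110, 104, 91, 74, 68, 71, 69, 69, 70, 68, 70, 70, 71, 72, 74]
246 [118, 119, 119, 119, 120, 144, 178, 186, 186, 177, 157, 137, 129, 102, 65, 47] [44, 45, 45, 44, 44, 47, 44, 46, 46, 44, 45, 44, 45, 46, 45, 44, 49, 80, 110, 124]
250 [116, 114, 115, 113, 117, 142, 173, 180, 178, 165, 131, 109, 121, 111, 88, 80] [49, 48, 46, 46, 45, 46, 46, 48, 45, 47, 47, 44, 46, 44, 48, 50, 62, 83, 106, 124]
254 [119, 119, 119, 119, 118, 118, 114, 111, 109, 104, 91, 97, 127, 141, 145, 144] [80, 76, 73, 71, 69, 70, 69, 71, 77, 91, 103, 106, 104, 90, 74, 70, 69, 69, 87, 109]
```

The slide's edge and the plate's edge are now parallel: the gap is 7.5 px at one end and 7.4 px at the other, and the fitted tilt is 21.4°. The end margins are equal at about 5 px each, so it is centred. I'll firm up the grip, press in along the normal, and measure the depth from the shift of the plate's edge.

```bash
python3 -m crank '[{"dx":0.0,"dy":0.0,"dz":0.0,"yaw":0.0},{"dx":0.0,"dy":0.0,"dz":0.0,"yaw":0.0},{"dx":0.0004,"dy":-0.0001,"dz":-0.0012,"yaw":0.0},{"dx":0.0004,"dy":-0.0001,"dz":-0.0012,"yaw":0.0},{"dx":0.0004,"dy":-0.0001,"dz":-0.0012,"yaw":0.0},{"dx":0.0,"dy":0.0,"dz":0.0,"yaw":0.0},{"dx":0.0,"dy":0.0,"dz":0.0,"yaw":0.0}]' - 10 && cat > depth.py <<'E'
from fit import *
def cross(col,lvl,rise):
    for i in range(len(col)-1):
        a,b=col[i],col[i+1]
        if (rise and a<lvl<=b) or (not rise and a>=lvl>b): return i+(lvl-a)/(b-a)
    return np.nan
def edges(im,cols=(348,352,356,360,364,368,372,376)):
    g=im.min(2).astype(float); S=[];P=[]
    for c in cols:
        p0=267-(c-346)*.15-16+14
        a=int(p0); col=g[a-8:a+14,c]
        # plate lower edge: last light->dark crossing ; slide edge: rise before it
        k=[i for i in range(len(col)-1) if col[i]>=90>col[i+1]]
        k=k[-1]; P.append(a-8+k+(90-col[k])/(col[k+1]-col[k]))
        j=[i for i in range(k) if col[i]<90<=col[i+1]]; j=j[-1] if j else 0
        S.append(a-8+j+(90-col[j])/(col[j+1]-col[j]))
    return np.array(cols),np.array(S),np.array(P)
def report(im):
    c,S,P=edges(im); k=np.polyfit(c,P-S,1)
    print("P",P,"\nP-S",P-S,"gap slope",k[0])
    # y of slide edge cast on the pushed plate plane
    n=np.array([-np.sin(th)*np.cos(ps),-np.sin(th)*np.sin(ps),np.cos(th)])
    for nm,R in (("slide",S),("plate",P)):
        o,d=rays("side",np.c_[c,R]); Q=o+d*(((W-3*n-o)@n)/(d@n))[:,None]-W; y=Q@ey; print(nm,"y edge",y.mean(),"yaw err deg",np.degrees(np.polyfit(Q@ex/np.cos(th),y,1)[0]))
    return P
E
python3 - <<'E'
from depth import *
P4=report(cv2.imread("pics/s4.png")); P6=report(cv2.imread("pics/s6.png"))
im=grab(); cv2.imwrite("pics/s7.png",im); P7=report(im)
print("shift px",(P6-P4).mean(),(P7-P4).mean())
n=np.array([-np.sin(th)*np.cos(ps),-np.sin(th)*np.sin(ps),np.cos(th)])
Tm=np.array(eyes.calibration("side")["world_from_camera"]);q=lambda X:(lambda p:379.129*p[1]/p[2])(Tm[:3,:3].T@(X-Tm[:3,3]))
X=W-40*ey; print("px/mm (vertical row at fixed col approx)",q(X-n)-q(X))
print([telemetry.state()["force"] for _ in range(1)], telemetry.state()["ee_pos"])
E
```

```text
time_s: 12.1
ee_pos: [569.6, -222.3, 178.0]
ee_rot: [-180.0, 0.0, 162.0]
force: [-1.3, -0.5, 6.6]
gripper_width: 12.0
gripper_force: 10.0
P [267.2  266.57 266.29 264.94 264.38 264.06 262.93 262.2 ] 
P-S [12.32 11.86 11.96 10.63 11.24 10.66 10.29  9.77] gap slope -0.08625767177500299
slide y edge -15.256558177548527 yaw err deg -6.229594654141383
plate y edge -44.09916235230759 yaw err deg 0.23387394810404402
P [268.07 267.33 266.57 265.85 265.31 264.13 263.56 263.06] 
P-S [6.61 6.71 6.77 6.27 6.91 6.52 6.25 6.83] gap slope -0.0024696737669426517
slide y edge -28.823736991056116 yaw err deg 0.04212898122507423
plate y edge -45.77949334780552 yaw err deg 0.5280731248728553
P [269.   268.12 267.13 266.62 266.39 264.93 264.46 264.  ] 
P-S [6.46 6.7  6.53 6.31 7.08 6.36 6.54 6.92] gap slope 0.007860104511891813
slide y edge -31.01612375144672 yaw err deg 0.4602510060084124
plate y edge -47.91395325402417 yaw err deg 0.25793420285221813
shift px 0.6632507810816648 1.5092479620053254
px/mm (vertical row at fixed col approx) 0.26497200092274653
[array([-0.9 , -0.21,  5.69])] [ 569.63 -222.28  177.99]
```

The plate edge has shifted 1.5 px, which is about 5 mm pushed in. The force agrees, at about 7 N once the slide's weight is counted. The slide is parallel and square within about 0.5°, with its -y edge at about -30 mm as it should be. I'm handing in.

```bash
python3 -c "
from workcell import ticket
print(ticket.job_done())"
```

```text
the job is handed in; nothing more can be done
None
```

I handed the job in, and no verdict came back. By my measurements, the slide is still gripped at 10 N and lies flush on the window plate, centred to about 1 mm and square to about 0.5°, with the plate pushed in about 5 mm at roughly 7 N.

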